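# Shut the tin mixer and hold its run knob on the third click

### The arm

A 6-joint arm with a two-finger parallel gripper is mounted at the origin on the work surface. World frame = base frame: x ahead of the robot, y to its left, z up, the work surface at z = 0. Lengths are in m, angles in rad, forces in N, time in s.
With the tool pointing down it reaches from about 0.325 to 0.775 m from the base axis. Payload 5.5 kg.
Tool frame: the origin (TCP) lies between the finger pads; the fingertips stand 8 mm ahead of it and the grasp point (between the pads) lies 11 mm behind it (tcp_to_tips is the distance from the TCP to the fingertips, in m); z points along the fingers, y is the line along which they close (so a half turn about z gives the same grasp; the last joint's range is limited). The gripper opens to 88 mm and grips with 3 to 60 N. Pads are 20 mm wide; open, the fingers measure 115 mm over their backs; the gripper's body (75 mm by 178 mm) begins 61 mm behind the grasp point.
Start: joints at [1.268, 0.091, 1.231, -0, 1.82, -0.057], TCP at [0.146, 0.582, 0.231] pointing down, gripper open.
Joint ranges: [-2.87, 2.87], [-0.86, 2.18], [0.17, 2.46], [-1.51, 4.65], [0.06, 2.69], [-2.65, 2.65]. Speed limits (rad/s): [2.57, 2.57, 3.01, 3.14, 3.14, 3.14].

### API

Orientations are given as a unit quaternion [w, x, y, z].
In Python, from bench import * gives the robot as it stands. Calls block until the motion is done:
- move_to(position, orientation): joint-space move of the TCP to a pose.
- move_l(position, speed=0.15, orientation=None): straight line of the TCP; orientation=None keeps the orientation; speed is the mean speed in m/s.
- movej(angles): joint-space move.
- gripper_open() and close(): open the fingers fully, or close them until they stop; the grip force is fixed at half the most.
- hold(seconds).
- inverse_kinematics(position, orientation): joint angles nearest the present ones, or None.
- state(): the state.
- get_image(name): name is "scene" or "top" or "wrist"; returns a dict with "frame" (420x560x3 uint8, blue, green, red), "depth" (420x560 float32, m along the optical axis (not along the pixel's ray), 0 where there is no reading), "camera_matrix" (3x3 intrinsics, pixels), "view" (4x4, takes a point from world to camera coordinates). Camera axes: x right, y up, looking along -z (the intrinsics and any distortion apply to the point x, -y, -z); pixel columns grow to the right and rows downward; lengths in m; the calibration is good to about 2 mm. A picture is of the moment at which its call begins.
A pose or a line that the arm cannot do raises IKError and nothing moves.
- job_done(): hands the job in; it is judged then, once.
The state is a dict: "time": time; "joint_pos": joint angles; "dq": joint speeds; "joint_torque": joint torques, N m; "ee_pos": TCP position; "ee_rot": TCP orientation; "ft_force": force on the tool from outside, world axes, zero at the start; "moment": the same for the moment, N m; "finger_gap": finger opening in m; "finger_force": force on a finger pad.
Only numpy, scipy, OpenCV 4.12 (cv2) and the standard library are available. Lean on these libraries where they do the work, as an engineer would, in place of code of your own. Each camera call takes 0.05 s, during which the arm holds its last target. There are 200 camera calls.

### The job

Get the small paint tin mixer running: lower its open cover gently onto its stop, all the way shut, guiding it down and not letting it drop. Then turn the black spring-return run knob on the separate control box clockwise from home, counting the clicks, to the third one and not on past it; it springs back if let go, so finish while still holding the knob there. Leave the other things on the bench where they are.

Things in the scene. Friction and masses are not known exactly. Their poses are not given: they have to be found in the camera images.
- mixer: grey open-topped steel mixer housing screwed to the bench, 180 mm (its x) by 200 mm (its y) and 95 mm high, a paint tin clamped inside; origin at the centre of its underside, z up, its x axis points from its front (the side facing the robot, give or take its yaw) to its hinge side. Mixer and control box may stand either way round: mixer left and control box right, or swapped
- cover (a joint): angle of the mixer's cover in rad: 0 = shut, lying on its stop; grows as it opens, up to 1.4; it starts raised at about 1.0 to 1.35. The hinge is stiff enough to keep the raised cover in place, but below some 0.7 to 0.95 rad the cover (about 0.6 kg) falls by itself if not supported; less than 4 N at the bar carry it or push it down
- cover_bar (a point): middle of the round steel bar handle on the cover's free edge: 12 mm thick, 130 mm long between its two side arms (117 mm clear), parallel to the hinge (the cover's y axis), and clear of the cover plate's edge by 39 mm. It moves on an arc of 225 mm radius about cover_hinge; with the cover shut the bar is 103 mm above the bench and in front of the housing. The axes turn with the cover: x points from the bar to the hinge, y along the bar
- cover_hinge (a point): point on the hinge axis of the cover, mid-width, 103 mm above the bench; axes turn with the cover, y lies along the hinge axis (level)
- control_box: grey steel control box screwed to the bench, 130 x 130 mm, 70 mm high, a round aluminium dial plate and the run knob in the middle of its top; origin at the centre of its underside, z up. Six dark marks on the dial plate, 24 degrees apart, show home (on the box's -x side) and the five clicks, clockwise seen from above
- run_knob (a joint): angle of the run knob in rad: 0 = home, grows as it is turned clockwise seen from above, end stop at 2.094. It clicks every 24 degrees (0.419 rad): first click at 0.419, second at 0.838, third at 1.257. It starts at home. The resisting torque rises to at most about 0.33 N m before each click and falls off to about 0.05 N m just before the click is reached; on the click it is about 0.2 N m. A spring turns it back home as soon as it is let go
- run_knob_grip (a point): on the knob's vertical axis at the height to grip it, 106 mm above the bench. The knob is a black upright bar grip, 50 mm long, 14 mm thick and 36 mm high on a 50 mm disc, its top 118 mm above the bench, the underside of the bar 82 mm, with the disc at that height; x of this frame lies along the bar and turns with it, y is across it. A pale line on top of the bar is its pointer: it points along -x of this frame
- hardener_bottle: small grey plastic bottle, 34 mm wide, 65 mm tall, standing between the mixer and the control box; origin at the centre of its underside
- tape_roll: roll of masking tape lying flat, 90 mm across, 25 mm high, near the robot; origin at the centre of its underside
- sanding_block: cork sanding block, 100 x 60 x 26 mm, near the robot; origin at the centre of its underside
- paint_tin: closed paint tin, 100 mm wide, 120 mm tall, towards the left side of the bench; origin at the centre of its underside
- thinner_bottle: clear bottle, 72 mm wide, 190 mm tall, towards the right side; origin at the centre of its underside
- mixing_cup: white mixing cup, 80 mm wide, 100 mm tall, towards the left side; origin at the centre of its underside
- filler_knife: filler knife lying flat towards the right side; origin in its underside

How it is judged:
On the way, in this order (a step that is already met when the one before it is completed fails the run):
1. the cover is shut on its stop while the run knob is still at home (value of joint cover below 0.03 rad and value of joint run_knob below 0.15 rad), for 0.2 s.
2. the run knob is on the third click, in the robot's fingers (value of joint run_knob between 1.14664 and 1.36664 rad and contact force between the fingers and control_box above 1 N), for 0.3 s.
At the end, for the whole second after the job is handed in: The cover is shut (within 0.03 rad of its stop) and the run knob stands still on the third click (1.257 rad, give or take 0.11 rad), held there by the robot's fingers with more than 1 N (all of step 2 and value of joint cover below 0.03 rad and velocity of joint run_knob between -0.1 and 0.1 rad/s); the arm keeps its last pose, push and grip.
It fails at once if the cover comes down on its stop too fast (over 1 rad/s in the last 0.3 rad) (value of joint cover below 0.3 rad and velocity of joint cover below -1 rad/s).
It fails at once if the run knob is turned well past the third click (over half a click) (value of joint run_knob above 1.47608 rad).
It fails at once if a bystander is pushed more than 40 mm away (distance of any of hardener_bottle, tape_roll, sanding_block, paint_tin, thinner_bottle, mixing_cup, filler_knife from where it was at the start of the episode above 0.04 m).
It fails at once if a standing bystander is tipped over (angle between any of hardener_bottle, paint_tin, thinner_bottle, mixing_cup's own z axis and vertical above 0.6 rad).
It also fails if it takes over 64 s, if anything falls off the work surface, if the arm or the gripper's body presses on something with over 40 N, if the wrist force passes 120 N, or if a joint passes its speed limit or range.

## Working session

There is one attempt and no reset: what is moved stays moved. The work goes in short steps, each a Python script; the robot and the scene stay as the last script left them, time stands still between calls to the robot, and variables do not carry over. Pictures are saved under pics/ and viewed, at most 10 in all, crops included, and the job is handed in when it is done.

```bash
mkdir -p pics; ls
cat > h.py <<'E'
from bench import *
import numpy as np, cv2
from scipy.spatial.transform import Rotation as R
def unproj(im,u,v,z=None):
    K=np.array(im["camera_matrix"]);V=np.array(im["view"]);T=np.linalg.inv(V)
    x=(u-K[0,2])/K[0,0];y=(v-K[1,2])/K[1,1]
    d=T[:3,:3]@np.array([x,-y,-1.]);o=T[:3,3]
    if z is None: return o+d*im["depth"][int(v),int(u)]
    return o+d*(z-o[2])/d[2]
def quat(Rm):
    q=R.from_matrix(Rm).as_quat(); return [q[3],q[0],q[1],q[2]]
E
python3 - <<'E'
from h import *
import pickle
s=state();print(s["time"],s["ee_pos"],s["ee_rot"],s["ft_force"])
for n in("top","scene"):
    im=get_image(n);pickle.dump(im,open(n+".pkl","wb"))
    cv2.imwrite(f"pics/{n}0.png",cv2.resize(im["frame"],(800,600),interpolation=cv2.INTER_CUBIC))
E
```

```text
pics
0.0 [0.14590392 0.5816984  0.2295101 ] [-1.82179105e-04  1.22566818e-01  9.92459790e-01 -9.52297094e-04] [-0.37601228  0.82336917 -0.33270181]
```

View pics/top0.png

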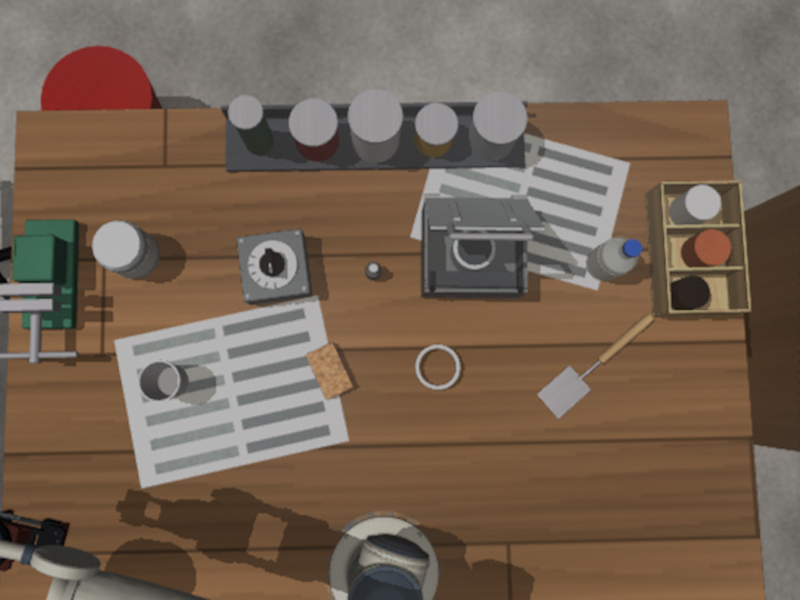

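View pics/scene0.png

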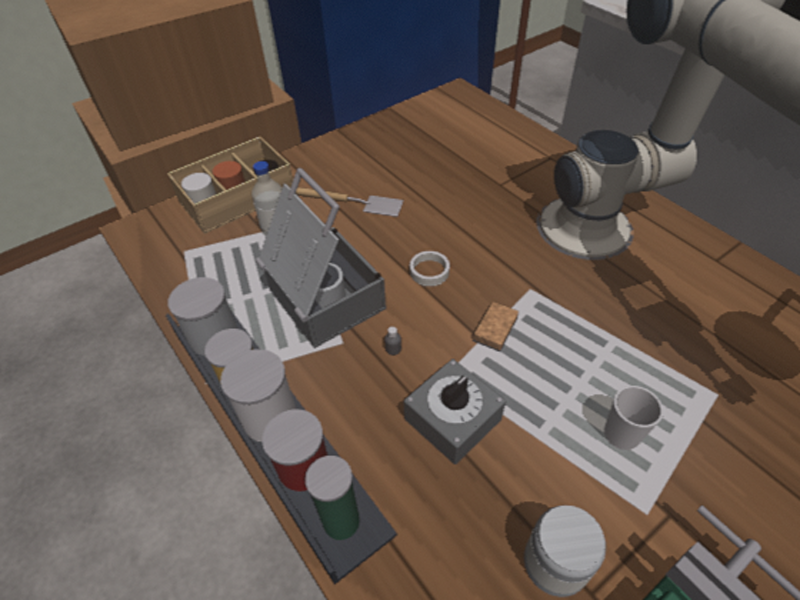

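The top view shows the mixer on the right, at about (475,247), and the control box on the left, at (274,266). The bottle is between them at (373,271). The bar is near (487,237) in the top view and (318,185) in the scene view. I'll enlarge these.

Run:
```python
from h import *
import pickle
t=pickle.load(open("top.pkl","rb"));s=pickle.load(open("scene.pkl","rb"))
def c(im,u,v,w,h,W,H): return cv2.resize(im["frame"][v:v+h,u:u+w],(W,H),interpolation=cv2.INTER_CUBIC)
a=c(t,285,130,100,85,400,340)
b=c(t,160,155,65,65,260,260)
d=c(s,180,110,100,85,400,340)
out=np.zeros((600,800,3),np.uint8);out[:340,:400]=a;out[:340,400:]=d;out[340:,:260]=b
cv2.imwrite("pics/crop.png",out)
# world y/x from depth along mixer
for u,v in [(373,271),(437,367),(330,370)]: print(unproj(t,u*.7,v*.7))
```

```text
[0.58619844 0.01055715 0.06312496]
[ 0.39708643 -0.11544881 -0.00367672]
[0.39474608 0.09936607 0.02995964]
```

View pics/crop.png

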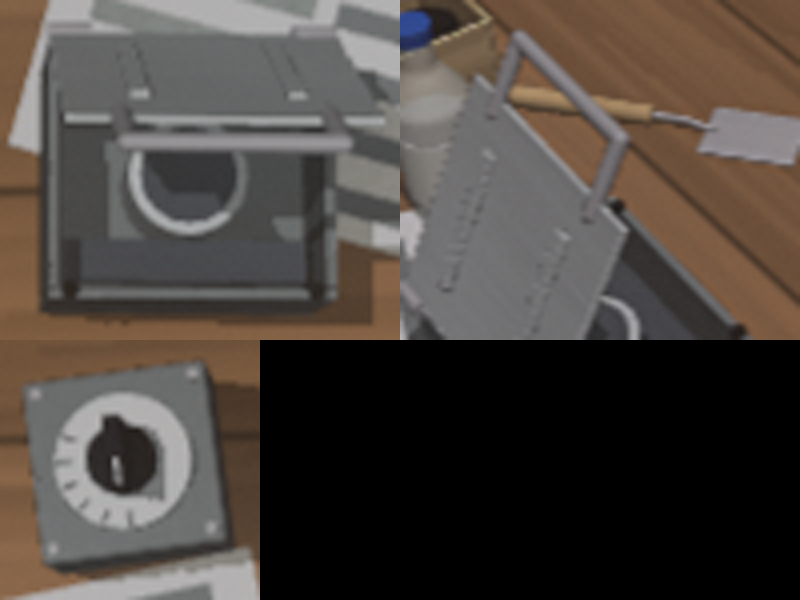

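The crop shows the bar ends at top px (314.5,164.8) and (372.5,166), and at scene px (210,119.5) and (235.5,145). The front rim runs from (297,202.5) to (368,202.5). The box corners and the pointer, which is at home, are also visible. Next I'll triangulate.

Run:
```python
from h import *
import pickle
t=pickle.load(open("top.pkl","rb"));s=pickle.load(open("scene.pkl","rb"))
def ray(im,u,v):
    a=unproj(im,u,v,0.0);b=unproj(im,u,v,0.3);return a,(b-a)/np.linalg.norm(b-a)
def tri(p,q):
    A=np.zeros((3,3));b=np.zeros(3)
    for o,d in (ray(t,*p),ray(s,*q)):
        M=np.eye(3)-np.outer(d,d);A+=M;b+=M@o
    return np.linalg.solve(A,b)
# scene end at upper-left (far from box) = right in top
r=tri((372.5,166),(210,119.5));l=tri((314.5,164.8),(235.5,145))
m=(l+r)/2;print("bar",r,l,m,np.linalg.norm(l-r))
print("bar yaw",np.arctan2(-(l-r)[0],(l-r)[1]))
fl=unproj(t,297,202.5,.095);fr=unproj(t,368,202.5,.095)
print("front",fl,fr,np.linalg.norm(fl-fr))
for (u,v) in [(298,140),(374,140)]: print("hinge-ish",unproj(t,u,v,.103))
th=np.arcsin((m[2]-.103)/.225);print("theta",th)
cs=[(25,388),(205,365),(230,545),(48,565)]
P=np.array([unproj(t,160+a/4,155+(b-340)/4,.07) for a,b in cs]);print("box",P.mean(0)); 
for i in range(4): d=P[(i+1)%4]-P[i];print(np.linalg.norm(d),np.degrees(np.arctan2(d[1],d[0])))
print("dial",unproj(t,160+122/4,155+(460-340)/4,.072),"bartop",unproj(t,160+115/4,155+(450-340)/4,.118))
D=t["depth"];
for u,v in [(190,184),(189,186),(189,180),(343,165),(320,155)]: print(u,v,unproj(t,u,v))
```

```text
bar [ 0.60462083 -0.25795728  0.28915522] [ 0.61031777 -0.11905338  0.29378882] [ 0.6074693  -0.18850533  0.29147202] 0.1390978726638264
bar yaw -0.04099059574137309
front [ 0.54409547 -0.08730368  0.095     ] [ 0.54039249 -0.28258563  0.095     ] 0.19531705430835317
hinge-ish [ 0.7172882  -0.09414789  0.103     ]
hinge-ish [ 0.71361011 -0.30496642  0.103     ]
theta 0.9929727814211278
box [0.59830725 0.20407863 0.07      ]
0.1269394355402985 -83.60612012851621
0.12876494297979904 -172.69235664961408
0.12688546280886354 95.23701212173218
0.1262048101551774 7.362431085312884
dial [0.6018016  0.20731461 0.072     ] bartop [0.60131944 0.2058424  0.118     ]
190 184 [0.59802326 0.20320421 0.11264337]
189 186 [0.59186493 0.20531449 0.11713585]
189 180 [0.60775002 0.20481892 0.12039237]
343 165 [ 0.60672667 -0.18578099  0.2987678 ]
320 155 [ 0.64535645 -0.13874548  0.23627301]
```

```bash
cat >> h.py <<'E'
def down(yaw):  # tool down, closing axis at heading yaw (rad) in world xy
    y=np.array([np.cos(yaw),np.sin(yaw),0]);z=np.array([0,0,-1.]);return quat(np.column_stack([np.cross(y,z),y,z]))
def st(tag=""):
    s=state();print(tag,"t%.1f"%s["time"],np.round(s["ee_pos"],4),"q6 %.2f"%s["joint_pos"][5],"F",np.round(s["ft_force"],1),"M",np.round(s["moment"],2),"gap %.4f"%s["finger_gap"],np.round(s["finger_force"],1));return s
E
python3 - <<'E'
from h import *
import pickle
for yaw in (-.028,-.028+np.pi):
    for z in (.40,.28,.09):
        q=inverse_kinematics([.607 if z>.1 else .505,-.189,z],down(yaw));print(yaw,z,None if q is None else np.round(q,2))
for y0 in (.115+np.pi/2,.115-np.pi/2):
    for a in (0,-1.257,-1.36): print("knob",inverse_kinematics([.6,.206,.1],down(y0+a)))
yaw=-.028
qs=[(abs(inverse_kinematics([.607,-.189,.385],down(y))[5]),y) for y in (-.028,-.028+np.pi)]
move_to([.607,-.189,.385],down(min(qs)[1]));st(min(qs))
im=get_image("wrist");pickle.dump(im,open("w1.pkl","wb"))
cv2.imwrite("pics/w1.png",cv2.resize(im["frame"],(800,600)))
E
```

```text
-0.028 0.4 [-0.36  0.32  0.66 -0.    2.16 -0.33]
-0.028 0.28 [-0.36  0.21  1.01 -0.    1.92 -0.33]
-0.028 0.09 [-0.42 -0.05  1.63 -0.    1.57 -0.39]
3.113592653589793 0.4 None
3.113592653589793 0.28 None
3.113592653589793 0.09 None
knob [ 2.77101933e-01  1.95797090e-01  1.34719645e+00 -4.44089210e-16
  1.59859911e+00 -1.40869439e+00]
knob [ 2.77101933e-01  1.95797090e-01  1.34719645e+00 -4.44089210e-16
  1.59859911e+00 -1.51694394e-01]
knob [ 2.77101933e-01  1.95797090e-01  1.34719645e+00 -4.44089210e-16
  1.59859911e+00 -4.86943935e-02]
knob [ 2.77101933e-01  1.95797090e-01  1.34719645e+00 -4.44089210e-16
  1.59859911e+00  1.73289826e+00]
knob None
knob NoneTraceback (most recent call last):
  File "<stdin>", line 9, in <module>
TypeError: 'NoneType' object is not subscriptable
```

Run:
```python
from h import *
import pickle
move_to([.607,-.189,.385],down(-.028));st()
im=get_image("wrist");pickle.dump(im,open("w1.pkl","wb"))
cv2.imwrite("pics/w1.png",cv2.resize(im["frame"],(800,600)))
```

```text
t3.3 [ 0.6072 -0.1882  0.3849] q6 -0.33 F [ 0.5 -0.6  0.3] M [-0.06  0.07  0.05] gap 0.0877 0.0
```

View pics/w1.png

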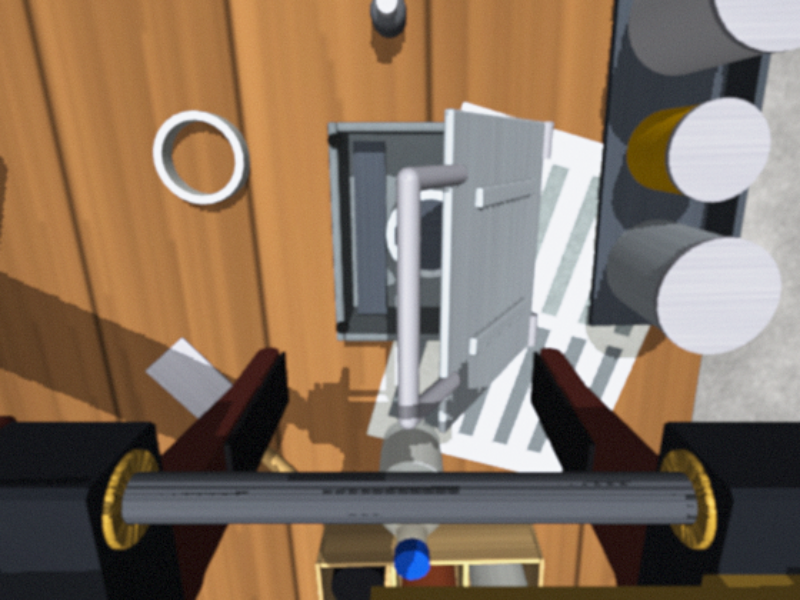

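The wrist view shows the bar running from (409,175) to (407,415), midway between the fingers. The mixer's front rim runs from (333,128) to (343,338), and the hinge ends are at (548,140) and (533,330).

Run:
```python
from h import *
import pickle
im=pickle.load(open("w1.pkl","rb"))
for v in (185,240,290,340,400):
    P=[unproj(im,u*.7,v*.7) for u in np.arange(398,420,1.5)]
    P=np.array(P);k=P[:,2]>.26;print(v,P[k].mean(0),P[k][:,2].max())
a=unproj(im,334*.7,128*.7,.095);b=unproj(im,343*.7,338*.7,.095);print(a,b,(a+b)/2)
for uv in ((548,140),(533,330)): print(unproj(im,uv[0]*.7,uv[1]*.7),unproj(im,uv[0]*.7,uv[1]*.7,.105))
# plate plane
Q=np.array([unproj(im,u*.7,v*.7) for u in range(460,520,4) for v in range(210,300,5)]);c=Q.mean(0);n=np.linalg.svd(Q-c)[2][2];n*=np.sign(n[2]);print("plane",c,n,"theta",np.arctan2(np.hypot(n[0],n[1]),n[2]),"yaw",np.arctan2(-n[1],-n[0]))
```

```text
185 [ 0.60810749 -0.12668578  0.29976019] 0.3023860932106816
240 [ 0.60741274 -0.15306833  0.29958244] 0.30121480178231674
290 [ 0.60673668 -0.17868151  0.29919707] 0.3012291036001571
340 [ 0.60602515 -0.20562624  0.2996859 ] 0.30195520033020506
400 [ 0.60551512 -0.24076898  0.29914037] 0.30166163879062835
[ 0.54569139 -0.09285623  0.095     ] [ 0.54096715 -0.28455747  0.095     ] [ 0.54332927 -0.18870685  0.095     ]
[ 0.72520155 -0.10741875  0.10684272] [ 0.72569884 -0.10741308  0.105     ]
[ 0.72044511 -0.27651377  0.10708919] [ 0.72098625 -0.27732431  0.105     ]
plane [ 0.6628375  -0.18158389  0.20274935] [ 0.8586737  -0.02347784  0.51198464] theta 1.0333027029441963 yaw 3.114257485770313
```

Run:
```python
from h import *
move_l([.6066,-.187,.284],.08);st("at bar")
close();st("closed");hold(.2);st()
u=np.array([np.cos(.026),-np.sin(.026),0]);k=np.array([0,0,1.])
H=np.array([.7235,-.190,.103]);off=0.
s=state();th=np.arccos(np.clip((H-np.array(s["ee_pos"]))@u/.225,-1,1));print("th",th)
for i,a in enumerate(np.arange(th-.05,.19,-.06)):
    r=u*np.cos(a)-k*np.sin(a)
    p=H-.225*r+off*r-.011*k
    move_l(p,.03)
    s=state();F=np.array(s["ft_force"]);Fr=F@r
    off+=np.clip(Fr*1e-4,-.002,.002) if abs(Fr)>3 else 0
    if i%2==0 or abs(Fr)>15: st("a%.2f Fr%.1f off%.4f"%(a,Fr,off))
    if np.linalg.norm(F)>50: print("STOP");break
```

```text
at bar t4.8 [ 0.6068 -0.1871  0.2848] q6 -0.32 F [-0.   0.3  1. ] M [-0.11  0.03  0.05] gap 0.0879 0.0
closed t5.9 [ 0.6066 -0.187   0.284 ] q6 -0.32 F [-0.2  0.6  0.2] M [-0.07  0.04  0.05] gap 0.0113 30.0
 t6.1 [ 0.6066 -0.187   0.284 ] q6 -0.32 F [ 0.   0.1 -0.9] M [-0.07 -0.01 -0.02] gap 0.0111 30.0
th 1.0244383841037483
a0.97 Fr-1.3 off0.0000 t6.6 [ 0.5967 -0.1867  0.2781] q6 -0.33 F [-2.2  0.6  0. ] M [ 0.01  0.12 -0.05] gap 0.0112 30.0
a0.85 Fr-3.7 off-0.0010 t7.8 [ 0.5751 -0.186   0.2618] q6 -0.34 F [-3.3  0.7  1.9] M [ 0.16  0.48 -0.02] gap 0.0111 30.0
a0.73 Fr-1.2 off-0.0013 t9.0 [ 0.5552 -0.1855  0.2429] q6 -0.35 F [-1.6  1.1 -0.1] M [ 0.3   0.08 -0.02] gap 0.0110 30.0
a0.61 Fr-3.5 off-0.0017 t10.2 [ 0.5379 -0.1851  0.2219] q6 -0.36 F [-3.1  3.7  1.5] M [ 0.56  0.49 -0.07] gap 0.0110 30.0
a0.49 Fr-2.9 off-0.0021 t11.4 [ 0.5228 -0.1846  0.1988] q6 -0.37 F [-3.5  4.4 -0.7] M [0.61 0.46 0.06] gap 0.0113 30.0
a0.37 Fr-4.3 off-0.0031 t12.7 [ 0.5108 -0.1843  0.1744] q6 -0.38 F [-4.3  3.8  0.6] M [0.62 0.58 0.  ] gap 0.0111 30.0
a0.25 Fr-3.9 off-0.0039 t13.9 [ 0.5015 -0.184   0.1483] q6 -0.39 F [-3.9  4.  -0.1] M [ 0.58  0.52 -0.02] gap 0.0112 30.0
```

Run:
```python
from h import *
u=np.array([np.cos(.026),-np.sin(.026),0]);k=np.array([0,0,1.])
H=np.array([.7235,-.190,.103]);off=-.004
for a in np.arange(.14,-.09,-.03):
    r=u*np.cos(a)-k*np.sin(a)
    move_l(H-.225*r+off*r-.011*k,.025)
    s=state();F=np.array(s["ft_force"]);Fr=F@r
    off+=np.clip(Fr*1e-4,-.002,.002) if abs(Fr)>3 else 0
    st("a%.2f Fr%.1f"%(a,Fr))
    if F[2]>10: break
```

```text
a0.14 Fr-5.7 t15.1 [ 0.4955 -0.1839  0.1225] q6 -0.39 F [-5.9  4.4 -1.8] M [ 0.53  0.64 -0.  ] gap 0.0113 30.0
a0.11 Fr-3.4 t15.6 [ 0.4944 -0.1838  0.1157] q6 -0.39 F [-3.7  3.6 -3.2] M [ 0.51  0.44 -0.01] gap 0.0113 30.0
a0.08 Fr-3.3 t16.0 [ 0.4935 -0.1838  0.1092] q6 -0.39 F [-3.3  5.1 -1.3] M [ 0.56  0.43 -0.  ] gap 0.0111 30.0
a0.05 Fr-3.4 t16.4 [ 0.4929 -0.1838  0.1023] q6 -0.39 F [-3.4  4.6 -2.2] M [ 0.55  0.32 -0.02] gap 0.0113 30.0
a0.02 Fr-3.6 t16.8 [ 0.4924 -0.1838  0.0956] q6 -0.39 F [-3.5  4.9 -2.9] M [ 0.55  0.44 -0.06] gap 0.0112 30.0
a-0.01 Fr-3.8 t17.3 [ 0.4921 -0.1838  0.089 ] q6 -0.39 F [-3.7  3.8 -2.6] M [0.56 0.37 0.05] gap 0.0111 30.0
a-0.04 Fr-11.3 t17.7 [ 0.4922 -0.1838  0.0867] q6 -0.39 F [-11.8   7.8  19.1] M [ 1.35  2.2  -0.04] gap 0.0112 30.0
```

The cover is on its stop. Opening upright would push the inner finger into the plate edge, so I'll pivot the tool about the bar before letting go.

Run:
```python
from h import *
u=np.array([np.cos(.026),-np.sin(.026),0]);k=np.array([0,0,1.])
s=state();G=np.array(s["ee_pos"])+.011*k+.001*k-.001*u
def pose(b):
    z=-k*np.cos(b)+u*np.sin(b);y=u*np.cos(b)+k*np.sin(b)
    return z,quat(np.column_stack([np.cross(y,z),y,z]))
print(inverse_kinematics(G,pose(np.radians(40))[1]))
for d in (8,16,24,32,40):
    z,q=pose(np.radians(d));move_l(G+.011*z,.02,q);s=st(d)
    if np.linalg.norm(s["ft_force"])>60: print("STOP");raise SystemExit
gripper_open();st("open")
move_l(G+.011*z-.08*z,.12);st("back")
```

```text
[-0.68489801 -0.69066464  2.23872973  0.46862098  1.05791684 -0.77886355]
8 t18.1 [ 0.4943 -0.1839  0.0889] q6 -0.44 F [ 6.3  4.2 -2.1] M [ 0.56 -0.59  0.05] gap 0.0112 30.0
16 t18.4 [ 0.4962 -0.184   0.0898] q6 -0.49 F [10.1  3.5 -4.6] M [ 0.46 -1.24  0.14] gap 0.0110 30.0
24 t18.7 [ 0.4979 -0.1841  0.091 ] q6 -0.57 F [13.8  3.  -4.5] M [ 0.45 -1.55  0.25] gap 0.0109 30.0
32 t19.0 [ 0.4995 -0.1843  0.0924] q6 -0.66 F [17.7  4.1 -3.8] M [ 0.45 -1.86  0.34] gap 0.0111 30.0
40 t19.3 [ 0.5006 -0.1843  0.0938] q6 -0.78 F [22.3  4.5 -4.5] M [ 0.39 -2.01  0.48] gap 0.0109 30.0
open t20.5 [ 0.4982 -0.184   0.0903] q6 -0.78 F [-0.2  0.1  0.7] M [-0.09  0.26 -0.01] gap 0.0875 0.0
back t21.3 [ 0.4468 -0.1826  0.151 ] q6 -0.79 F [ 0.2  0.6 -0.4] M [-0.05  0.33  0.04] gap 0.0881 0.0
```

Run:
```python
from h import *
import pickle
move_l([.447,-.18,.25],.2,down(-.026));
move_to([.600,.206,.21],down(.115+np.pi/2));st()
a=get_image("wrist");pickle.dump(a,open("w2.pkl","wb"));b=get_image("top")
out=np.zeros((600,800,3),np.uint8);out[:420,:560]=a["frame"]
c=b["frame"][120:220,270:400];out[420:600,:234]=cv2.resize(c,(234,180))
cv2.imwrite("pics/w2.png",out)
print(unproj(b,343,200))
```

```text
t23.7 [0.6001 0.2048 0.2105] q6 -1.41 F [-1.2  0.2  0.8] M [0.08 0.04 0.05] gap 0.0876 0.0
[ 0.54736635 -0.2124879   0.10485947]
```

View pics/w2.png

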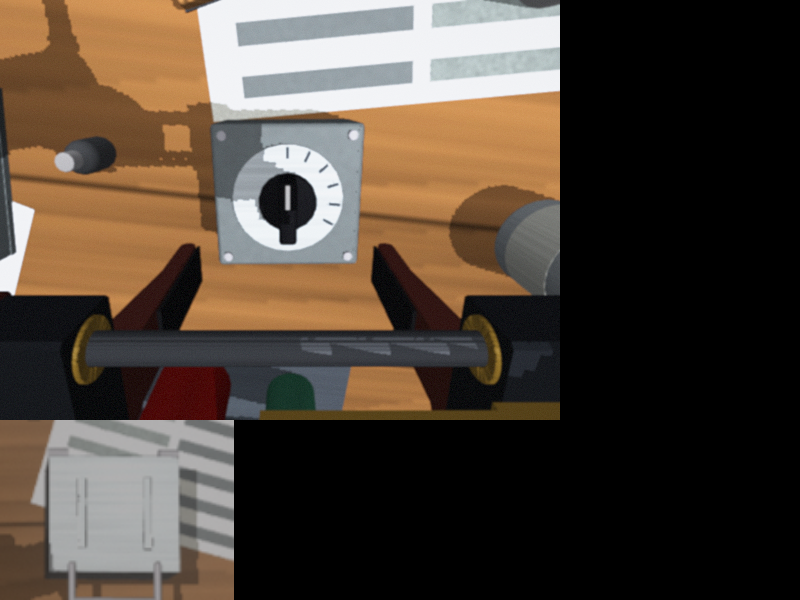

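The cover is shut. The dial spans columns 233–343 and rows 143–250. The knob's bar lies along column 288, parallel to the image's vertical, with its pointer on the home mark at (288,153).

Run:
```python
from h import *
import pickle
im=pickle.load(open("w2.pkl","rb"))
C=unproj(im,288,196.5,.072);print("dial",C)
a=unproj(im,288,186,.118);b=unproj(im,288,242,.118);print("bar",a,b,(a+b)/2,np.linalg.norm(a-b),np.degrees(np.arctan2(*(b-a)[[1,0]])))
h=unproj(im,287.5,153,.072);print("home dir",np.degrees(np.arctan2(*(C-h)[[1,0]])))
cs=[unproj(im,u,v,.07) for u,v in((221,135),(353.5,134.5),(347,256.5),(228,257))];print("screws",np.mean(cs,0),[np.degrees(np.arctan2(*d[[1,0]])) for d in (cs[3]-cs[0],cs[2]-cs[1])])
```

```text
dial [0.59963736 0.20630134 0.072     ]
bar [0.57921234 0.20372015 0.118     ] [0.62318259 0.20878571 0.118     ] [0.60119746 0.20625293 0.118     ] 0.044261079672295894 6.571747673483772
home dir 7.207083078690185
screws [0.60251699 0.20608134 0.07      ] [np.float64(6.681248871017846), np.float64(6.627299343436281)]
```

Run:
```python
from h import *
import pickle
move_l([.601,.2062,.15],.12,down(.115+np.pi/2))
move_l([.601,.2062,.095],.06);st("down")
close();st("closed")
q0=np.array(state()["joint_pos"]);np.save("q0.npy",q0)
for a in np.r_[np.arange(.1,1.16,.105),1.20]:
    q=q0.copy();q[5]+=a;movej(q);s=state();print("%.3f q6 %.3f Mz %.2f F %s gap %.4f t%.1f"%(a,s["joint_pos"][5]-q0[5],s["moment"][2],np.round(s["ft_force"],1),s["finger_gap"],s["time"]))
im=get_image("wrist");pickle.dump(im,open("w3.pkl","wb"))
cv2.imwrite("pics/w3.png",cv2.resize(im["frame"],(800,600),interpolation=cv2.INTER_CUBIC))
```

```text
down t25.5 [0.6013 0.2063 0.0956] q6 -1.41 F [-0.7 -0.2  0.1] M [-0.01 -0.01 -0.03] gap 0.0879 0.0
closed t26.6 [0.6011 0.2058 0.095 ] q6 -1.41 F [-0.  -2.2  0.3] M [-0.35 -0.    0.13] gap 0.0138 30.0
0.100 q6 0.097 Mz 0.24 F [-0.3 -1.3 -0.4] gap 0.0141 t26.9
0.205 q6 0.201 Mz 0.18 F [ 0.8 -0.2  0.1] gap 0.0139 t27.1
0.310 q6 0.305 Mz 0.00 F [ 1.   1.3 -0.4] gap 0.0137 t27.4
0.415 q6 0.409 Mz 0.14 F [ 0.2  1.8 -0.1] gap 0.0139 t27.6
0.520 q6 0.514 Mz 0.29 F [ 1.2  2.6 -0.8] gap 0.0138 t27.9
0.625 q6 0.619 Mz 0.20 F [ 2.4  3.8 -1.4] gap 0.0138 t28.1
0.730 q6 0.725 Mz 0.10 F [ 2.2  5.  -1.1] gap 0.0140 t28.4
0.835 q6 0.830 Mz 0.20 F [ 2.7  4.6 -0.8] gap 0.0139 t28.6
0.940 q6 0.935 Mz 0.34 F [ 2.2  4.4 -2.1] gap 0.0139 t28.9
1.045 q6 1.040 Mz 0.16 F [ 3.8  6.1 -2. ] gap 0.0139 t29.1
1.150 q6 1.145 Mz 0.04 F [ 4.1  6.2 -2.4] gap 0.0137 t29.4
1.200 q6 1.195 Mz 0.03 F [ 4.9  5.8 -1.7] gap 0.0139 t29.6
```

View pics/w3.png

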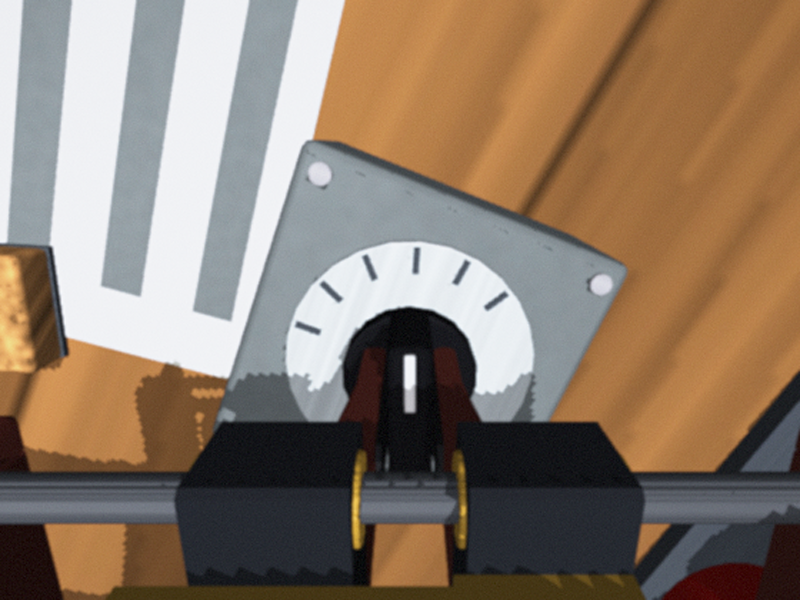

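The pointer, at (410,385), is just short of the fourth mark, the third click, at (416,260). The moment has gone through its peaks in step with the clicks. I'll turn the last few hundredths, check, and hand in.

Run:
```python
from h import *
q0=np.load("q0.npy")
for a in (1.24,1.265):
    q=q0.copy();q[5]+=a;movej(q);st("%.3f %.3f"%(a,state()["joint_pos"][5]-q0[5]))
hold(.5);st()
im=get_image("wrist");cv2.imwrite("pics/w4.png",cv2.resize(im["frame"][140:300,180:400],(800,582),interpolation=cv2.INTER_CUBIC))
```

```text
1.240 1.235 t29.9 [0.6016 0.2067 0.0951] q6 -0.17 F [ 4.   6.  -2.4] M [ 1.03 -0.74  0.16] gap 0.0140 30.0
1.265 1.260 t30.2 [0.6016 0.2067 0.095 ] q6 -0.15 F [ 4.4  5.5 -2.6] M [ 1.03 -0.73  0.21] gap 0.0140 30.0
 t30.7 [0.6017 0.2067 0.095 ] q6 -0.15 F [ 4.6  6.6 -2.5] M [ 1.01 -0.77  0.19] gap 0.0139 30.0
```

View pics/w4.png

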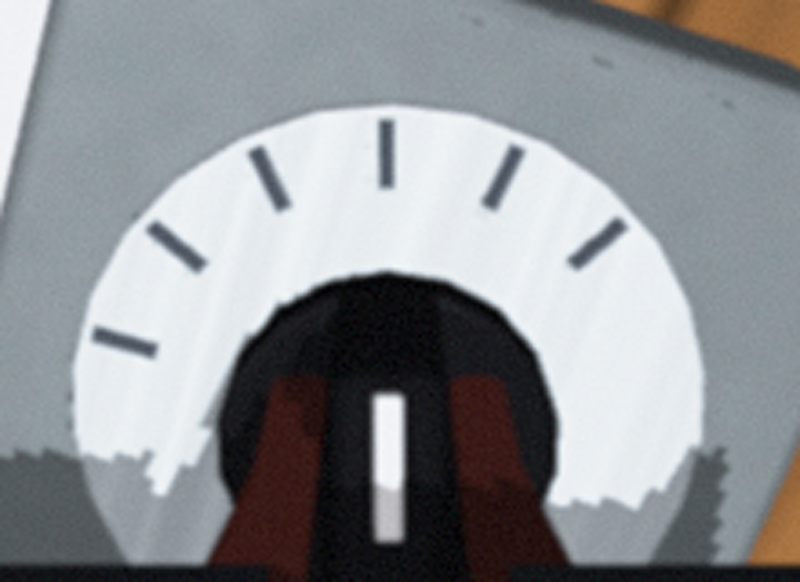

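The pointer, at column 388, lines up with the fourth mark, at column 387, and the 0.2 N m moment is what the third click should show.

```bash
python3 -c "
from bench import *
print(job_done())"
```

```text
the job is handed in; nothing more can be done
None
```

The job is handed in: the cover was guided down gripped and is shut on its stop, and the run knob is held in the fingers on its third click, 30.7 s in by the robot's clock; no verdict was returned.

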